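Unlock the drug bottle and tip it for inspection

ROBOT

A 6-joint arm with a two-finger parallel gripper is mounted at the origin on a cart in front of the work surface, level with it; the furniture and walls round the work are solid. World frame = base frame: x ahead of the robot, y to its left, z up, the work surface at z = 0. Lengths are in m, angles in rad, forces in N, time in s.
With the tool pointing down it reaches from about 0.325 to 1 m from the base axis. Payload 5.1 kg.
Tool frame: the origin (TCP) lies on the front face of the gripper's body, between the roots of the fingers; the fingertips stand manip.tip_reach ahead of it and the grasp point (between the pads) lies 54 mm ahead of it (manip.tip_reach is the distance from the TCP to the fingertips, in m); z points along the fingers, y is the line along which they close (so a half turn about z gives the same grasp; the last joint's range is limited). The gripper opens to 85 mm and grips with 20 to 120 N. Pads are 22 mm wide; open, the fingers measure 114 mm over their backs; the gripper's body (76 mm by 85 mm) begins 54 mm behind the grasp point. The pads swing forward as they close: fully open they stand 13 mm farther back than shut.
Start: joints at [1.115, 0.124, 1.65, -0, 1.367, -0.083], TCP at [0.237, 0.605, 0.304] pointing down, gripper open.
Joint ranges: [-2.61, 2.61], [-1.02, 2.33], [0.03, 2.71], [-1.35, 4.49], [0.32, 2.68], [-2.91, 2.91]. Speed limits (rad/s): [2.57, 2.57, 3.14, 3.14, 3.14, 3.14].

INTERFACE

Orientations are given as a rotation vector (axis times angle).
In Python, from station import manip, grab_frame, camera_info gives the robot as it stands.
- The arm moves only by the shell command python3 -m crank 'ROWS' [FORCE]. ROWS is JSON, a list of rows, each a list of 7 numbers: the turn, a rotation vector about the tool's x, y, z in rad, then the shift along the tool's x, y, z in mm, then the finger opening in mm, from 0 to 85.4. A call has 1 to 8 rows; each row is the pose to reach, as a shift and turn from the pose commanded when the call began, along the tool's axes at that moment; what a row does not reach only later rows make up. A row lasts 1/8 s, in which the tool goes at most 62.5 mm and 10.7 degrees, less where a joint would pass 70% of its speed; a pose out of reach is approached as far as the arm can. A call with a gripper value outside its range is refused whole. The fingers move at their own pace and stop on an object; FORCE is the grip in N (left out, the last holds). Time passes only in rows, so rows that repeat a pose let the fingers close. It gives the time, the measured TCP pose, the force, the opening and the grip force at its end, in the units of the state.
- manip.observe(): the state, without advancing time (a new reading comes with each control period).
- grab_frame(name): name is "side" or "top" or "wrist"; returns the picture (400x640x3 uint8, red, green, blue); there is no depth.
- camera_info(name): a dict with "fx", "fy", "cx", "cy" (pixels), "k1" (the pictures are not rectified: a ray, as slopes to the right and down, at radius r is drawn at 1 + k1 r^2 times it, then the intrinsics apply), "camera_from_world" (4x4, takes a point from world to camera coordinates). Camera axes: x right, y down, z forward; pixel columns grow to the right and rows downward; lengths in m; the calibration is good to about 2 mm. A picture is of the moment at which its call begins: read the wrist's pose just before it. camera_info takes no time and is no camera call; for the wrist camera it gives the pose at the moment of the call.
- manip.close_job(): hands the job in; it is judged then, once.
The state is a dict: "clock": time; "q": joint angles; "dq": joint speeds; "joint_efforts": joint torques, N m; "ee_pos": TCP position; "tool_rot": TCP orientation; "ft_force": force on the tool from outside, world axes, zero at the start; "torque": the same for the moment, N m; "grip_width": finger opening in m; "grasp_force": force on a finger pad.
Only numpy, scipy, OpenCV 4.12 (cv2) and the standard library are available. Lean on these libraries where they do the work, as an engineer would, in place of code of your own. Each camera call takes 0.05 s, during which the arm holds its last target. There are 200 camera calls.

TASK

Take the blue key from its stand, push it fully into the slot of the lock on the bottle rack and turn it a quarter turn clockwise, so that the red bar swings off the bottle it guards; leave the key in the lock. Then draw that bottle up out of the rack, tip it at least 60 degrees from upright as if to inspect its contents, and hold its middle at least 20 cm above the worktop. Finish while still holding it there, raised, tipped and still, touching nothing else with it, and leave the other bottle and the other things where they are.

Things in the scene. Friction and masses are not known exactly. Their poses are not given: they have to be found in the camera images.
- drug_bottle: The wanted bottle: capped dark amber bottle with a green label, about 120 g, body 46 mm in diameter up to 80 mm high, then a white cap 33 mm in diameter, 102 mm high in all. It stands loosely in the end hole of the rack, its cap under the lock's red bar. Origin: centre of its base; z points to the cap.
- bottle_middle (a point): The middle of the wanted bottle: on its axis, 50 mm above its base.
- other_bottle: A similar capped amber bottle, with a pale label, 46 mm in diameter and 100 mm high, loose in the hole at the other end of the rack; it stays there. Origin: centre of its base.
- rack: Steel bottle rack fixed to the worktop, 56 mm (x) by 205 mm (y) by 60 mm high, three holes in a row: wanted bottle at y = -66 mm, the other at y = +66 mm, bases 11 mm above the worktop, middle hole empty. The lock's round grey post, 50 mm in diameter, 110 mm high, stands off its -y end at y = -160 mm. Origin: centre of its underside, on the worktop; z up.
- lock_slot (a point): Centre of the mouth of the key slot in the top face of the lock cylinder (brass in a 48 mm steel ring), 141 mm above the worktop, opening upward. The slot is 18.5 mm (x) by 8.5 mm (y), 28 mm deep. Axes turn with the cylinder: z up along the turning axis, x along the slot and from the axis to the end of the red bar.
- lock (a joint): Angle of the lock cylinder with its red bar, rad. 0: locked. Grows clockwise seen from above, to a stop at 1.65; stays where left (friction about 0.06 N m). Bar: 16 mm wide, 117 to 123 mm above the worktop, reaching 109 mm from the axis; locked, its end lies 4 mm above the wanted bottle's cap, 94 mm from the axis.
- key: Loose upright key, 50 g. Flat steel blade 16 mm (x) by 6 mm (y), 26 mm long; collar 22 mm in diameter from 26 to 30 mm above the tip, seating on the lock's top; blue bow 44 mm (x) by 12 mm (y) from 34 to 58 mm above the tip, to grip across its 12 mm. Fits the slot either way round with 1.25 mm play each side: turns about 0.16 rad before the cylinder follows. Origin: blade tip; z up to the bow.
- key_tip (a point): The tip of the key's blade, on its axis (the key's origin).
- key_stand: Grey block on a black foot, fixed, 60 mm (x) by 44 mm (y) by 32 mm high, in which the key stands upright, its blade in a slot along x 28 mm deep with 2 mm of play each side. Origin: centre of its underside, on the worktop.
- couch_roll: Upright white paper roll, 108 mm in diameter and 228 mm high, fixed, at the back left. Origin: centre of its underside.
- gallipot: Small loose steel cup, 63 mm in diameter and 38 mm high, a bystander at the back. Origin: centre of its underside.
- tape_roll: Loose roll of tape lying flat, 58 mm in diameter and 12 mm high, a bystander at the back. Origin: centre of its underside.
- gauze_pack: Loose sealed pouch lying flat, 60 mm by 88 mm by 9 mm, a bystander at the back. Origin: centre of its underside.
- blue_vial: Loose amber vial with a blue stopper, 25 mm in diameter and 49 mm high, a bystander at the back right. Origin: centre of its base.
- red_vial: Loose white vial with a red stopper, 22 mm in diameter and 44 mm high, a bystander at the left. Origin: centre of its base.

How it is judged:
On the way, in this order (a step that is already met when the one before it is completed fails the run):
1. the key is in the slot of the lock while the bar is still over the bottle (z of key_tip in the frame of lock_slot below -0.016 m and horizontal distance between key_tip and lock_slot below 0.004 m and angle between the x axis of key and the x axis of lock_slot, either way round below 0.35 rad and value of joint lock below 0.4 rad), for 0.1 s.
2. the lock is turned about a quarter turn with the key in it (z of key_tip in the frame of lock_slot below -0.016 m and horizontal distance between key_tip and lock_slot below 0.004 m and angle between the x axis of key and the x axis of lock_slot, either way round below 0.35 rad and value of joint lock above 1.25 rad), for 0.1 s.
3. the bottle is drawn up clear of the rack (height (world z) of drug_bottle above 0.08 m and contact force between drug_bottle and the fingers above 0.5 N), for 0.1 s.
At the end, for the whole second after the job is handed in: Bottle gripped and still (under 3 cm/s, 0.3 rad/s), its middle over 19 cm above the worktop, tipped over 55 degrees from upright, carried by neither rack, lock nor paper roll; lock turned over 1.2 rad, key at least 16 mm deep in its slot (4 mm from its axis, 0.35 rad) (height (world z) of bottle_middle above 0.19 m and angle between drug_bottle's own z axis and vertical above 0.96 rad and contact force between drug_bottle and the fingers above 0.5 N and contact force between drug_bottle and rack below 0.1 N and contact force between drug_bottle and couch_roll below 0.1 N and linear speed of drug_bottle below 0.03 m/s and angular speed of drug_bottle below 0.3 rad/s and value of joint lock above 1.2 rad and z of key_tip in the frame of lock_slot below -0.016 m and horizontal distance between key_tip and lock_slot below 0.004 m and angle between the x axis of key and the x axis of lock_slot, either way round below 0.35 rad); the arm keeps its last pose, push and grip.
It fails at once if the other bottle is lifted, shifted by more than 3 cm or tipped (distance of other_bottle from where it was at the start of the episode above 0.03 m or angle between other_bottle's own z axis and vertical above 0.6 rad).
It fails at once if a bystander is shifted by more than 3 cm (distance of any of gallipot, tape_roll, gauze_pack, blue_vial, red_vial from where it was at the start of the episode above 0.03 m).
It also fails if it takes over 72 s, if anything falls off the work surface, if the arm or the gripper's body presses on something with over 40 N, if the wrist force passes 120 N, or if a joint passes its speed limit or range.

## Working session

There is one attempt and no reset: what is moved stays moved. The work goes in short steps, Python scripts to look and compute and a shell command to move; the robot and the scene stay as the last step left them, time stands still between calls to the robot, and variables do not carry over. Pictures are saved under pics/ and viewed, at most 13 in all, crops included, and the job is handed in when it is done.

```bash
mkdir -p pics; ls; python3 - <<'E'
from station import manip, grab_frame, camera_info
import cv2
s=manip.observe(); print(s, manip.tip_reach)
for n in ("side","top"):
    cv2.imwrite(f"pics/{n}0.png",grab_frame(n)[:,:,::-1]); print(n,camera_info(n))
E
```

```text
pics
{'clock': 0.0, 'q': array([ 1.11541260e+00,  1.24503154e-01,  1.65168234e+00, -6.14148673e-05,
        1.36749015e+00, -8.26329379e-02]), 'dq': array([-0.00112695,  0.00123564, -0.00202411,  0.00074923, -0.00312258,
        0.00091742]), 'joint_efforts': array([-1.02500711e-03, -4.23635924e+01, -3.65446901e+01, -2.31596978e-04,
        7.04702441e-03, -2.15246479e-05]), 'ee_pos': array([0.23657058, 0.60492452, 0.30264919]), 'tool_rot': array([-0.58202035, -3.08670256,  0.00317887]), 'ft_force': array([-0.05685441,  0.58906547, -0.36879648]), 'torque': array([0.03961765, 0.00779053, 0.00451788]), 'grasp_force': 0.0, 'grip_width': 0.0854038492507248} 0.0726
side {'fx': 374.9224661434124, 'fy': 374.9224661434124, 'cx': 323.6114699799908, 'cy': 193.34522599120146, 'k1': 0.008063767190241357, 'camera_from_world': array([[-0.97499456, -0.22178666, -0.01401047,  0.52745578],
       [-0.0934016 ,  0.46617647, -0.87974749,  0.12453232],
       [ 0.20164761, -0.85644041, -0.47523475,  1.13776776],
       [ 0.        ,  0.        ,  0.        ,  1.        ]])}
top {'fx': 498.9901872769803, 'fy': 498.9901872769803, 'cx': 326.59377274745435, 'cy': 205.85089316142472, 'k1': -0.14008953107036864, 'camera_from_world': array([[ 0.02967656, -0.99948076, -0.01255052,  0.04941141],
       [-0.99672715, -0.02864556, -0.07559384,  0.55360147],
       [ 0.07519507,  0.01475281, -0.99705971,  1.58960517],
       [ 0.        ,  0.        ,  0.        ,  1.        ]])}
```

View pics/side0.png

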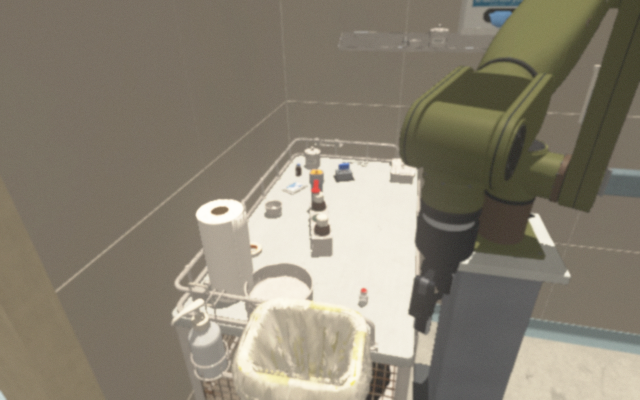

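View pics/top0.png

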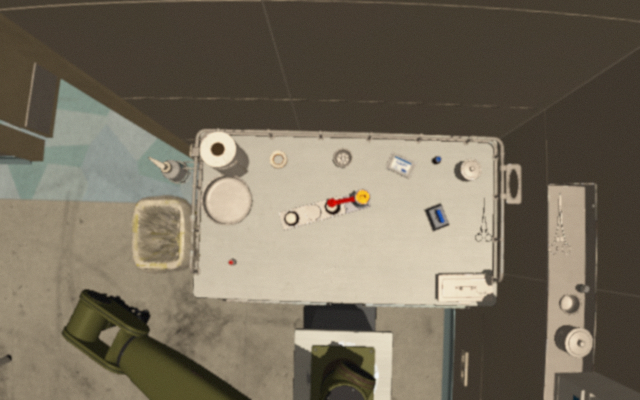

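The top view shows the lock at (362,198), its red bar reaching to about (330,204), the other bottle at (291,218), and the key stand at (437,216). I'll zoom in and convert these pixels to positions.

```bash
cat > h.py <<'E'
import numpy as np, cv2
from station import manip, grab_frame, camera_info
from scipy.spatial.transform import Rotation as R
def ray(n,u,v,ci=None):
    c=ci or camera_info(n); K=np.array([[c['fx'],0,c['cx']],[0,c['fy'],c['cy']],[0,0,1]])
    p=cv2.undistortPoints(np.array([[[u,v]]],float),K,np.array([c['k1'],0,0,0]))[0,0]
    T=c['camera_from_world']; Rm=T[:3,:3]; o=-Rm.T@T[:3,3]; return o,Rm.T@np.array([p[0],p[1],1])
def at(n,u,v,z,ci=None):
    o,d=ray(n,u,v,ci); return o+d*(z-o[2])/d[2]
def proj(n,P,ci=None):
    c=ci or camera_info(n); T=c['camera_from_world']
    K=np.array([[c['fx'],0,c['cx']],[0,c['fy'],c['cy']],[0,0,1]])
    return cv2.projectPoints(np.atleast_2d(P).astype(float),cv2.Rodrigues(T[:3,:3])[0],T[:3,3],K,np.array([c['k1'],0,0,0]))[0][:,0]
E
python3 - <<'E'
from h import *
im=cv2.imread('pics/top0.png')[170:250,260:460]
cv2.imwrite('pics/top0c.png',cv2.resize(im,None,fx=4,fy=4,interpolation=cv2.INTER_CUBIC))
for n,u,v,z in (("lock",362,198,.141),("barend",328,204,.123),("other",291,218,.111),("key",437,216,.062),("redvial",232,262,.04),("roll",218,150,.228)):
    print(n,at("top",u,v,z).round(3))
E
```

```text
lock [ 0.569 -0.041  0.141]
barend [0.55  0.06  0.123]
other [0.505 0.172 0.111]
key [ 0.527 -0.284  0.062]
redvial [0.362 0.362 0.04 ]
roll [0.688 0.379 0.228]
```

View pics/top0c.png

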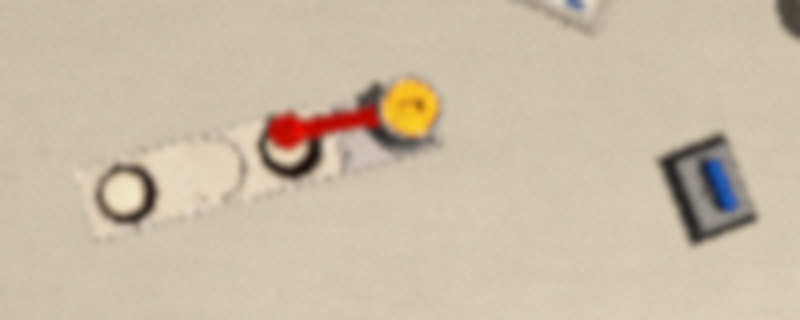

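Next I'll write a helper that turns a world target into a tool shift and turn. I'll also refine positions by colour in the top view.

```bash
cat >> h.py <<'E'
def go(p,yaw):
    "rows to put TCP at p, tool down, tool y at yaw deg"
    s=manip.observe(); R0=R.from_rotvec(s['tool_rot']); a=np.radians(yaw)
    y=np.array([np.cos(a),np.sin(a),0]); z=np.array([0,0,-1.]); Rt=R.from_matrix(np.c_[np.cross(y,z),y,z])
    rv=(R0.inv()*Rt).as_rotvec(); d=R0.inv().apply(np.array(p)-s['ee_pos'])*1000
    print('row',rv.round(4),d.round(1),'deg',np.degrees(np.linalg.norm(rv)).round(1))
def blob(im,lo,hi):
    m=cv2.inRange(cv2.cvtColor(im,cv2.COLOR_BGR2HSV),lo,hi)
    n,l,st,c=cv2.connectedComponentsWithStats(m); out=[]
    for i in range(1,n):
        if st[i,4]>12: out.append((st[i,4],c[i].round(1),cv2.minAreaRect(np.argwhere(l==i)[:,::-1].astype(np.float32))))
    return sorted(out,key=lambda t:-t[0])
E
python3 - <<'E'
from h import *
im=cv2.imread('pics/top0.png')
for nm,lo,hi in (("blue",(105,120,60),(130,255,255)),("red",(0,180,80),(5,255,255)),("brass",(15,150,120),(30,255,255))):
    for b in blob(im,lo,hi)[:3]: print(nm,b)
s=manip.observe(); R0=R.from_rotvec(s['tool_rot']); T=np.linalg.inv(camera_info('wrist')['camera_from_world'])
print('cam in tool',R0.inv().apply(T[:3,3]-s['ee_pos']).round(3),(R0.inv().as_matrix()@T[:3,:3]).round(2),camera_info('wrist')['fx'])
go([.50,-.28,.30],-66)
E
```

```text
blue (np.int32(52), array([439.6, 215.8]), ((439.5862121582031, 215.9655303955078), (12.998673439025879, 4.085297584533691), 68.19859313964844))
red (np.int32(126), array([339.1, 201.1]), ((340.27410888671875, 200.5059051513672), (7.047550201416016, 26.99344825744629), 77.19573211669922))
brass (np.int32(137), array([362.1, 196.5]), ((362.2500305175781, 196.75001525878906), (12.727920532226562, 12.020814895629883), 45.0))
cam in tool [ 0.083  0.    -0.07 ] [[ 0.   -0.95 -0.32]
 [ 1.    0.    0.  ]
 [-0.   -0.32  0.95]] 354.3249099959211
row [-1.1000e-03  2.2000e-03  2.3499e+00] [-567.6 -728.2    4.1] deg 134.6
```

```bash
python3 -m crank '[[0,0,2.35,-568,-728,0,85],[0,0,2.35,-568,-728,0,85],[0,0,2.35,-568,-728,0,85],[0,0,2.35,-568,-728,0,85],[0,0,2.35,-568,-728,0,85],[0,0,2.35,-568,-728,0,85],[0,0,2.35,-568,-728,0,85],[0,0,2.35,-568,-728,0,85]]' 30; python3 -c "
from h import *
go([.50,-.28,.30],-66)"
```

```text
clock: 1.1
ee_pos: [0.3795, 0.1243, 0.3037]
tool_rot: [2.535, 1.855, 0.001]
ft_force: [1.2, -0.1, 0.1]
grip_width: 0.085
grasp_force: 0.0
row [ 3.000e-04 -4.000e-04  8.442e-01] [-348.8  237.3    3.7] deg 48.4
```

```bash
python3 -m crank '[[0,0,0.844,-349,237,0,85],[0,0,0.844,-349,237,0,85],[0,0,0.844,-349,237,0,85],[0,0,0.844,-349,237,0,85],[0,0,0.844,-349,237,0,85],[0,0,0.844,-349,237,0,85],[0,0,0.844,-349,237,0,85],[0,0,0.844,-349,237,0,85]]'; python3 - <<'E'
from h import *
import json
print(manip.observe()['q'].round(2))
ci=camera_info('wrist'); im=grab_frame('wrist')[:,:,::-1]; cv2.imwrite('pics/w1.png',im)
for b in blob(im,(105,120,60),(130,255,255))[:3]:
    print(b)
    print(at('wrist',*b[1],.064,ci).round(4))
    bp=cv2.boxPoints(b[2]); print([at('wrist',*q,.064,ci).round(4)[:2] for q in bp])
b=(439.6,215.9); print('top key',at('top',*b,.06).round(4))
E
```

```text
clock: 2.1
ee_pos: [0.5021, -0.2801, 0.3028]
tool_rot: [-3.071, -0.656, 0.002]
ft_force: [0.1, -0.1, 0.0]
grip_width: 0.085
grasp_force: 0.0
[-0.6  -0.04  1.82 -0.    1.36  0.55]
(np.int32(660), array([351.7, 157. ]), ((352.0, 158.0), (50.0, 14.0), 90.0))
[ 0.5297 -0.2921  0.064 ]
[array([ 0.5463, -0.2777]), array([ 0.5512, -0.2888]), array([ 0.5109, -0.3083]), array([ 0.5057, -0.2968])]
top key [ 0.5274 -0.2929  0.06  ]
```

View pics/w1.png

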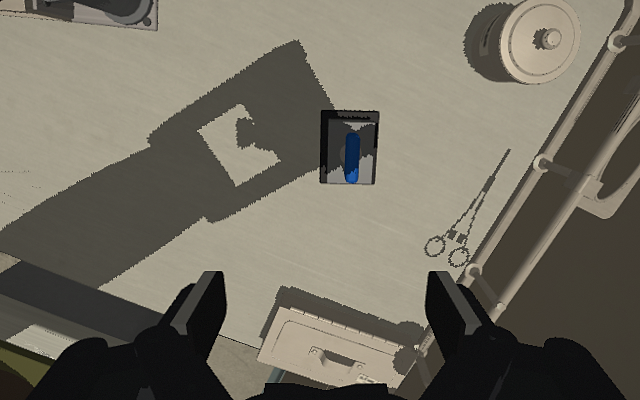

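The picture shows the bow from (352,130) to (352,184) in its stand, with a yaw of about 25°. I'll descend on it.

```bash
python3 -c "
from h import *
go([.528,-.293,.114],-65)"
```

```text
row [-0.002   0.001  -0.0136] [ 18.1  24.4 188.8] deg 0.8
```

```bash
python3 -m crank '[[0,0,-0.014,18,24,30,60],[0,0,-0.014,18,24,80,50],[0,0,-0.014,18,24,130,45],[0,0,-0.014,18,24,170,45],[0,0,-0.014,18,24,188.5,45],[0,0,-0.014,18,24,188.5,45]]'; python3 - <<'E'
from h import *
s=manip.observe();print(s['ee_pos'])
ci=camera_info('wrist'); im=grab_frame('wrist')[:,:,::-1]; cv2.imwrite('pics/w2.png',im)
for b in blob(im,(105,120,60),(130,255,255))[:1]:
    print(b); bp=cv2.boxPoints(b[2]); print([at('wrist',*q,.064,ci).round(4)[:2] for q in bp])
E
```

```text
clock: 2.9
ee_pos: [0.5279, -0.2908, 0.1145]
tool_rot: [-3.064, -0.685, 0.003]
ft_force: [0.4, -0.6, 0.8]
grip_width: 0.0451
grasp_force: 0.0
[ 0.52787598 -0.29080504  0.1145306 ]
(np.int32(3075), array([333.6, 288.1]), ((334.19061279296875, 288.9245910644531), (30.18214225769043, 110.1544189453125), 2.385944128036499))
[array([ 0.507 , -0.2958]), array([ 0.5533, -0.2764]), array([ 0.5576, -0.2867]), array([ 0.5118, -0.3075])]
```

View pics/w2.png

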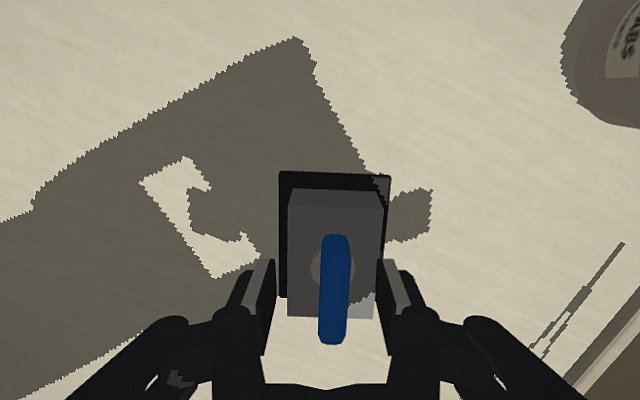

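The bow sits between the pads, spanning rows 235–344 at columns 318–350. I'll close and lift.

```bash
python3 -m crank '[[0,0,0,0,0,0,5],[0,0,0,0,0,0,5],[0,0,0,0,0,0,5],[0,0,0,0,0,0,5]]' 60;  python3 -m crank '[[0,0,0,0,0,-30,5],[0,0,0,0,0,-80,5],[0,0,0,0,0,-130,5],[0,0,0,0,0,-150,5],[0,0,0,0,0,-150,5]]'; python3 - <<'E'
from h import *
s=manip.observe();R0=R.from_rotvec(s['tool_rot'])
ci=camera_info('wrist'); im=grab_frame('wrist')[:,:,::-1]; cv2.imwrite('pics/w3.png',im)
# project expected bow top corners in tool frame, bow top at z=t
for b in blob(im,(105,120,60),(130,255,255))[:1]: print(b)
for z in (.047,.051,.055): print(z,proj('wrist',s['ee_pos']+R0.apply([[-.022,0,z],[.022,0,z],[.022,0,z+.024]]),ci).round(0).tolist())
go([.45,-.12,.28],10)
E
```

```text
clock: 3.45
ee_pos: [0.5295, -0.2927, 0.1177]
tool_rot: [3.064, 0.683, 0.004]
ft_force: [-1.0, 0.9, 5.6]
grip_width: 0.0107
grasp_force: 60.7
clock: 4.08
ee_pos: [0.5288, -0.2923, 0.2668]
tool_rot: [3.064, 0.683, 0.003]
ft_force: [0.5, -0.3, -0.1]
grip_width: 0.0106
grasp_force: 60.0
(np.int32(2744), array([325.4, 285.6]), ((325.5, 286.5), (107.0, 29.0), 90.0))
0.047 [[327.0, 351.0], [327.0, 255.0], [327.0, 230.0]]
0.051 [[327.0, 345.0], [327.0, 250.0], [327.0, 226.0]]
0.055 [[327.0, 338.0], [327.0, 246.0], [327.0, 223.0]]
row [-1.0000e-03 -1.0000e-04 -1.3066e+00] [   2.3 -188.7  -15.4] deg 74.9
```

View pics/w3.png

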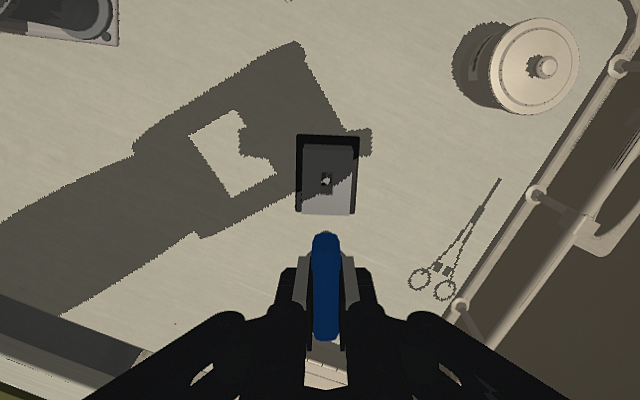

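The key is held square, with the bow at (325,286) and the stand slot empty. I'll move high above the lock so the wrist camera can see it beside the key.

```bash
python3 -c "
from h import *
print(manip.observe()['ee_pos'])
go([.569,-.041,.365],10)"
```

```text
[ 0.52805197 -0.29179448  0.26448417]
row [-1.0000e-03 -1.0000e-04 -1.3066e+00] [ 143.6 -209.7 -100.4] deg 74.9
```

```bash
python3 -m crank '[[0,0,-1.307,144,-210,-100,5],[0,0,-1.307,144,-210,-100,5],[0,0,-1.307,144,-210,-100,5],[0,0,-1.307,144,-210,-100,5],[0,0,-1.307,144,-210,-100,5],[0,0,-1.307,144,-210,-100,5],[0,0,-1.307,144,-210,-100,5],[0,0,-1.307,144,-210,-100,5]]';  python3 -m crank '[[0,0,0,0,0,0,5],[0,0,0,0,0,0,5]]'; python3 - <<'E'
from h import *
s=manip.observe();print(s['ee_pos'],s['tool_rot'],s['q'].round(2))
ci=camera_info('wrist'); im=grab_frame('wrist')[:,:,::-1]; cv2.imwrite('pics/w4.png',im)
np.save('w4.npy',ci['camera_from_world'])
for nm,lo,hi in (("blue",(105,120,60),(130,255,255)),("red",(0,150,60),(8,255,255)),("brass",(15,120,80),(35,255,255))):
    for b in blob(im,lo,hi)[:2]: print(nm,b)
b=blob(im,(15,120,80),(35,255,255))[0]; print(at('wrist',*b[2][0],.141,ci))
u,v=map(int,b[1]); cv2.imwrite('pics/w4c.png',cv2.resize(im[max(0,v-110):v+90,u-130:u+130],None,fx=3,fy=3,interpolation=cv2.INTER_CUBIC)[:600])
print('crop origin',u-130,max(0,v-110))
E
```

```text
clock: 5.12
ee_pos: [0.5689, -0.0404, 0.362]
tool_rot: [-2.018, -2.402, 0.004]
ft_force: [-0.4, 0.3, -0.7]
grip_width: 0.011
grasp_force: 60.0
clock: 5.38
ee_pos: [0.5694, -0.0408, 0.3646]
tool_rot: [-2.02, -2.404, 0.001]
ft_force: [-0.2, 0.2, -0.7]
grip_width: 0.0107
grasp_force: 60.0
[ 0.56941897 -0.04083477  0.36457032] [-2.02015031e+00 -2.40449268e+00  1.04661499e-03] [-0.17 -0.08  1.76 -0.    1.47 -0.34]
blue (np.int32(2683), array([325.5, 285.8]), ((325.5, 286.5), (107.0, 29.0), 90.0))
blue (np.int32(38), array([385.9, 270.2]), ((386.4000244140625, 269.79998779296875), (4.400000095367432, 10.399999618530273), 36.869895935058594))
red (np.int32(2148), array([329.1,  99.4]), ((328.0, 105.0), (102.0, 34.0), 90.0))
brass (np.int32(1646), array([331.9, 184.9]), ((331.5, 185.5), (45.0, 47.0), 90.0))
[ 0.57389767 -0.04033902  0.141     ]
crop origin 201 74
```

View pics/w4c.png

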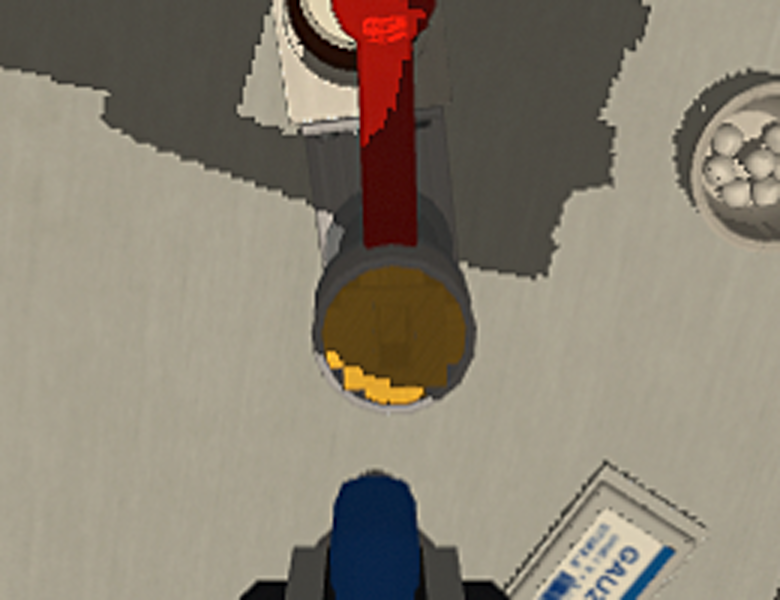

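The lock's brass face is centred at about (332,185) with its slot along the image vertical. The bar runs up to the cap. I'll measure the slot and bar angle precisely.

```bash
python3 - <<'E'
from h import *
ci=camera_info('wrist'); ci['camera_from_world']=np.load('w4.npy')
im=cv2.imread('pics/w4.png'); hsv=cv2.cvtColor(im,cv2.COLOR_BGR2HSV)
# bar edges
m=cv2.inRange(hsv,(0,150,50),(8,255,255))
rows=[(v,np.flatnonzero(m[v]).mean(),np.ptp(np.flatnonzero(m[v]))+1) for v in range(97,153,5)]
print([(r[0],round(r[1],1),int(r[2])) for r in rows])
P=np.array([at('wrist',r[1],r[0],.123,ci) for r in rows[:]]); 
f=np.polyfit(P[:,1],P[:,0],1); print('bar yaw',90-np.degrees(np.arctan(f[0])),'x at y=-.04',np.polyval(f,-.04))
# brass circle edges incl. bar overlap
m2=cv2.inRange(hsv,(15,100,40),(40,255,255)); p=np.argwhere(m2[150:215,300:365])[:,::-1]+[300,150]
h=cv2.convexHull(p.astype(np.int32)); e=cv2.fitEllipse(h); print(e,at('wrist',*e[0],.141,ci))
g=im[150:215,300:365].max(2).astype(int)
print(g[18:52:2,18:48:1])
s=manip.observe();R0=R.from_rotvec(s['tool_rot'])
print('slot in tool',R0.inv().apply(at('wrist',*e[0],.141,ci)-s['ee_pos'])*1000, R0.apply([1,0,0]))
E
```

```text
[(97, np.float64(329.0), 19), (102, np.float64(329.2), 18), (107, np.float64(329.5), 18), (112, np.float64(329.5), 18), (117, np.float64(329.5), 18), (122, np.float64(329.5), 18), (127, np.float64(329.5), 18), (132, np.float64(330.5), 18), (137, np.float64(330.5), 18), (142, np.float64(330.5), 18), (147, np.float64(330.5), 18), (152, np.float64(330.5), 18)]
bar yaw 101.9153910903901 x at y=-.04 0.5741250915339808
((331.80712890625, 185.4974822998047), (46.46857833862305, 47.86274719238281), 76.93426513671875) [ 0.57415761 -0.04029101  0.141     ]
[[ 84  84  83  94  96  95  97  98  96  93  96  96  92  92  92  93  91  91
   93  91  90  91  92  91  86  81  81  82  82  80]
 [ 89  86  90  90  89  89  88  89  87  90  88  88  89  89  89  90  90  89
   90  89  90  91  89  91  91  91  90  88  90  92]
 [ 91  94  93  93  94  93  92  91  94  92  92  92  94  93  93  93  91  90
   91  92  92  90  92  92  91  87  89  90  92  92]
 [ 91  92  93  94  93  91  94  88  93  93  93  94  92  92  92  91  90  92
   93  91  92  92  91  91  87  90  92  92  91  92]
 [ 92  94  94  92  92  94  94  79  88  88  92  
[... 982 characters left out ...]
  91  91  84  81  83  83  82  83  82  82  81
   81  84  90  92  89  87  92  91  92  89  89  91]
 [ 90  89  87  89  92  92  91  91  92  85  81  81  83  83  82  81  82  81
   81  86  87  87  90  91  92  91  89  90  92  90]
 [198 196 200  71  84  90  91  90  89  85  82  83  85  83  84  82  84  85
   84  87  85  91  91  91  89  89  91  93  88  89]
 [226 229 236 243  58  69  74  76  80  86  87  87  88  89  89  90  92  89
   87  88  90  91  92  88  90  93  90  87  91  93]
 [227 226 226 230 232 234 232 235 188 193 195 198 198  76  88  90  90  88
   90  91  91  89  89  90  91  88  89  93  91  93]]
slot in tool [ -0.33875896   4.88016413 223.93884082] [-1.72795422e-01  9.84957704e-01  2.51156931e-04]
```

```bash
python3 -m crank '[[0,0,-0.034,-0.5,5.5,30,5],[0,0,-0.034,-0.5,5.5,70,5],[0,0,-0.034,-0.5,5.5,95,5],[0,0,-0.034,-0.5,5.5,100,5],[0,0,-0.034,-0.5,5.5,100,5]]'; python3 -m crank '[[0,0,0,0,0,4,5],[0,0,0,0,0,8,5],[0,0,0,0,0,12,5],[0,0,0,0,0,14,5],[0,0,0,0,0,14,5]]'
```

```text
clock: 6.05
ee_pos: [0.5753, -0.0403, 0.2661]
tool_rot: [1.978, 2.44, 0.001]
ft_force: [-0.0, 0.6, -0.5]
grip_width: 0.0105
grasp_force: 60.0
clock: 6.68
ee_pos: [0.5749, -0.0402, 0.2511]
tool_rot: [-1.977, -2.441, 0.0]
ft_force: [-0.4, -0.7, -0.8]
grip_width: 0.0107
grasp_force: 60.0
```

```bash
python3 -m crank '[[0,0,0,0,0,2,5],[0,0,0,0,0,4,5],[0,0,0,0,0,4,5]]'; python3 -m crank '[[0,0,0,0,0,2,5],[0,0,0,0,0,4,5],[0,0,0,0,0,4,5]]'
```

```text
clock: 7.05
ee_pos: [0.5749, -0.0402, 0.2471]
tool_rot: [-1.977, -2.441, 0.0]
ft_force: [0.5, 0.5, -0.6]
grip_width: 0.0105
grasp_force: 60.0
clock: 7.42
ee_pos: [0.5749, -0.0402, 0.2431]
tool_rot: [-1.977, -2.441, 0.0]
ft_force: [-0.1, -0.4, -0.7]
grip_width: 0.0104
grasp_force: 60.0
```

```bash
python3 -m crank '[[0,0,0,0,0,3,5],[0,0,0,0,0,6,5],[0,0,0,0,0,9,5],[0,0,0,0,0,9,5]]'; python3 -m crank '[[0,0,0,0,0,2,5],[0,0,0,0,0,4,5],[0,0,0,0,0,6,5],[0,0,0,0,0,6,5]]'
```

```text
clock: 7.92
ee_pos: [0.5748, -0.0402, 0.2339]
tool_rot: [-1.977, -2.44, 0.001]
ft_force: [0.0, -0.1, -0.5]
grip_width: 0.0107
grasp_force: 60.0
clock: 8.43
ee_pos: [0.5749, -0.0402, 0.2281]
tool_rot: [-1.977, -2.441, 0.0]
ft_force: [-0.1, -0.4, -0.1]
grip_width: 0.0106
grasp_force: 60.0
```

```bash
python3 -m crank '[[0,0,0,0,0,1,5],[0,0,0,0,0,2,5],[0,0,0,0,0,2,5]]'; python3 -m crank '[[0,0,0,0,0,1,5],[0,0,0,0,0,2,5],[0,0,0,0,0,2,5]]'
```

```text
clock: 8.8
ee_pos: [0.5751, -0.0402, 0.2267]
tool_rot: [1.978, 2.441, 0.0]
ft_force: [-0.1, 1.0, 0.9]
grip_width: 0.0107
grasp_force: 60.2
clock: 9.18
ee_pos: [0.5752, -0.0402, 0.2266]
tool_rot: [1.977, 2.441, 0.0]
ft_force: [-5.0, 1.4, 9.6]
grip_width: 0.0105
grasp_force: 61.4
```

Seated at the predicted height (TCP z 0.2266). I'll relieve the push slightly and turn clockwise.

```bash
python3 -m crank '[[0,0,0.1,0,0,-1.5,5],[0,0,0.22,0,0,-1.5,5],[0,0,0.34,0,0,-1.5,5],[0,0,0.46,0,0,-1.5,5],[0,0,0.58,0,0,-1.5,5],[0,0,0.7,0,0,-1.5,5],[0,0,0.8,0,0,-1.5,5],[0,0,0.8,0,0,-1.5,5]]' 80; python3 -c "
from h import *
s=manip.observe();print(s['torque'],s['q'].round(2))"
```

```text
clock: 10.18
ee_pos: [0.5756, -0.0403, 0.2268]
tool_rot: [2.77, 1.479, 0.002]
ft_force: [0.3, -0.6, 3.6]
grip_width: 0.0099
grasp_force: 81.4
[-0.04347495 -0.0259765   0.09156339] [-0.16  0.02  1.89 -0.    1.23  0.43]
```

Torque is about 0.09 N m with low lateral force, so it's turning. I'll continue.

```bash
python3 -m crank '[[0,0,0.12,0,0,0,5],[0,0,0.24,0,0,0,5],[0,0,0.36,0,0,0,5],[0,0,0.48,0,0,0,5],[0,0,0.6,0,0,0,5],[0,0,0.72,0,0,0,5],[0,0,0.84,0,0,0,5],[0,0,0.9,0,0,0,5]]'; python3 - <<'E'
from h import *
s=manip.observe();print(s['ee_pos'],s['torque'],s['q'].round(2))
im=grab_frame('top')[:,:,::-1]; cv2.imwrite('pics/top1.png',im)
print(blob(im,(0,180,80),(5,255,255))[:2])
cv2.imwrite('pics/top1c.png',cv2.resize(im[150:250,260:460],None,fx=4,fy=4,interpolation=cv2.INTER_CUBIC))
E
```

```text
clock: 11.18
ee_pos: [0.576, -0.0411, 0.2268]
tool_rot: [3.136, 0.125, 0.005]
ft_force: [2.0, -2.6, 2.1]
grip_width: 0.01
grasp_force: 81.2
[ 0.57599911 -0.04114518  0.22678573] [-0.58895106 -0.45096629  0.08938685] [-0.16  0.02  1.89 -0.    1.22  1.33]
[]
```

View pics/top1c.png

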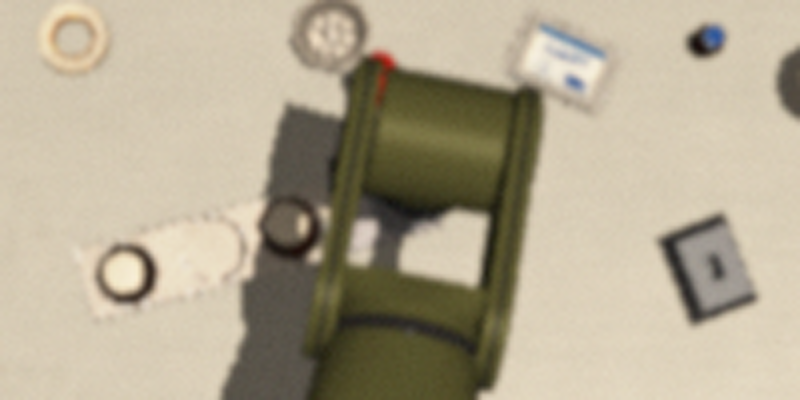

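The red bar has swung to crop (383,62), pointing away from the bottle, whose cap at (290,226) is uncovered. I'll open the fingers and rise.

```bash
python3 -m crank '[[0,0,0,0,0,0,30],[0,0,0,0,0,0,30],[0,0,0,0,0,0,30],[0,0,0,0,0,-20,40],[0,0,0,0,0,-60,60],[0,0,0,0,0,-110,80],[0,0,0,0,0,-140,80],[0,0,0,0,0,-140,80]]'; python3 - <<'E'
from h import *
a=at('top',355.7,165.5,.123); print('barend',a,np.degrees(np.arctan2(a[1]+.0405,a[0]-.5745)))
print('cap',at('top',332.5,206.5,.113))
print(manip.observe()['q'].round(2)); go([.545,.045,.37],10)
E
```

```text
clock: 12.22
ee_pos: [0.5761, -0.0403, 0.3715]
tool_rot: [3.137, 0.126, 0.013]
ft_force: [-0.1, -0.9, -0.1]
grip_width: 0.0798
grasp_force: 0.0
barend [ 0.66994077 -0.02087442  0.123     ] 11.619816243725596
cap [0.54354026 0.04617382 0.113     ]
[-0.16 -0.07  1.74  0.    1.47  1.33]
row [ 0.0084 -0.0046 -1.6652] [-24.2 -87.5   1.1] deg 95.4
```

```bash
python3 -m crank '[[0,0,-1.665,-24,-87.5,0,80],[0,0,-1.665,-24,-87.5,0,80],[0,0,-1.665,-24,-87.5,0,80],[0,0,-1.665,-24,-87.5,0,80],[0,0,-1.665,-24,-87.5,0,80],[0,0,-1.665,-24,-87.5,0,80],[0,0,-1.665,-24,-87.5,0,80],[0,0,-1.665,-24,-87.5,0,80]]'; python3 -m crank '[[0,0,-0.16,0,0,0,80],[0,0,-0.16,0,0,0,80]]'; python3 - <<'E'
from h import *
s=manip.observe();print(s['ee_pos'],s['tool_rot'])
ci=camera_info('wrist'); im=grab_frame('wrist')[:,:,::-1]; cv2.imwrite('pics/w5.png',im); np.save('w5.npy',ci['camera_from_world'])
E
```

```text
clock: 13.22
ee_pos: [0.5436, 0.0451, 0.3647]
tool_rot: [-2.203, -2.237, 0.002]
ft_force: [-0.1, 0.2, -0.2]
grip_width: 0.0798
grasp_force: 0.0
clock: 13.48
ee_pos: [0.5437, 0.0451, 0.3649]
tool_rot: [-2.027, -2.398, 0.002]
ft_force: [0.6, 0.6, -0.4]
grip_width: 0.0797
grasp_force: 0.0
[0.54373891 0.04512327 0.36490007] [-2.02722073e+00 -2.39807660e+00  1.74515625e-03]
```

View pics/w5.png

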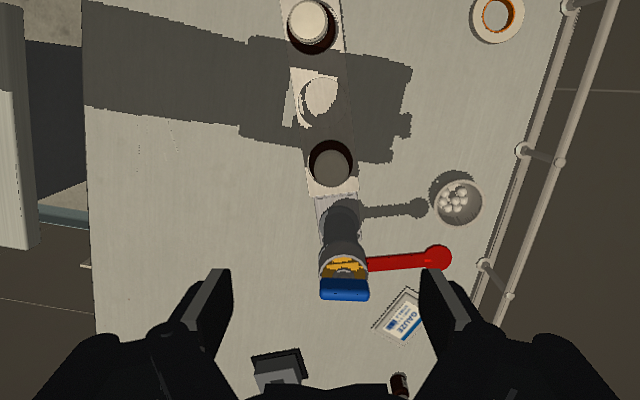

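The key stays seated in the lock with the bar off to the right. The wanted cap is centred at about (332,167), in shadow.

```bash
python3 - <<'E'
from h import *
ci=camera_info('wrist'); ci['camera_from_world']=np.load('w5.npy')
im=cv2.imread('pics/w5.png'); g=im.max(2)
seed=np.zeros((402,642),np.uint8)
n=cv2.floodFill(im.copy(),seed,(332,167),(0,0,0),(6,6,6),(6,6,6),4|cv2.FLOODFILL_FIXED_RANGE|cv2.FLOODFILL_MASK_ONLY|(255<<8))
m=seed[1:-1,1:-1]; p=np.argwhere(m)[:,::-1]; print(n[0],n[3])
c,r=cv2.minEnclosingCircle(p.astype(np.float32)); print(c,r); print('cap',at('wrist',*c,.113,ci), 'r mm', r/ci['fx']*(.365+.07-.113)*1000)
a=at('wrist',*c,.113,ci); go([a[0],a[1],.132],15)
E
```

```text
869 (314, 151, 35, 35)
(330.8125, 168.09375) 17.599287033081055
cap [0.54635322 0.05418221 0.113     ] r mm 15.993711604180856
row [-0.0014 -0.0004 -0.0954] [  8.4   4.4 233.1] deg 5.5
```

```bash
python3 -m crank '[[0,0,-0.095,7,4.5,40,85],[0,0,-0.095,7,4.5,95,85],[0,0,-0.095,7,4.5,150,85],[0,0,-0.095,7,4.5,195,85],[0,0,-0.095,7,4.5,220,85],[0,0,-0.095,7,4.5,230,85],[0,0,-0.095,7,4.5,230,85]]';  python3 -m crank '[[0,0,0,0,0,0,30],[0,0,0,0,0,0,30],[0,0,0,0,0,0,30],[0,0,0,0,0,0,30]]' 60
```

```text
clock: 14.4
ee_pos: [0.5473, 0.0528, 0.1357]
tool_rot: [-1.91, -2.493, 0.001]
ft_force: [0.2, 0.8, -0.1]
grip_width: 0.085
grasp_force: 0.0
clock: 14.9
ee_pos: [0.5484, 0.0527, 0.1379]
tool_rot: [1.908, 2.493, 0.003]
ft_force: [-1.6, -0.9, 5.6]
grip_width: 0.0419
grasp_force: 60.9
```

```bash
python3 -m crank '[[0,0,0,0,0,-10,30],[0,0,0,0,0,-30,30],[0,0,0,0,0,-60,30],[0,0,0,0,0,-90,30],[0,0,0,0,0,-90,30]]' 60; python3 - <<'E'
from h import *
s=manip.observe();print(s['q'].round(2))
im=grab_frame('wrist')[:,:,::-1]; cv2.imwrite('pics/w6.png',im)
E
```

```text
clock: 15.52
ee_pos: [0.5492, 0.0528, 0.2302]
tool_rot: [1.906, 2.49, 0.007]
ft_force: [0.7, 0.3, -1.2]
grip_width: 0.0422
grasp_force: 61.1
[-0.   -0.04  1.95 -0.    1.23 -0.27]
```

View pics/w6.png

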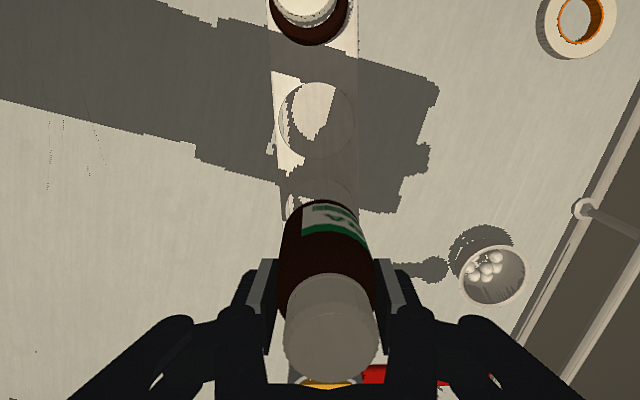

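The bottle is held squarely and is out of the rack; the cap is at (330,327) between the pads. I'll raise it, then tip it outward.

```bash
python3 -m crank '[[0,0,0,3,-12,-60,30],[0,0,0,6,-24,-120,30],[-0.12,-0.03,0,9,-36,-170,30],[-0.24,-0.065,0,13,-48,-210,30],[-0.37,-0.1,0,13,-48,-240,30],[-0.5,-0.135,0,13,-48,-240,30],[-0.62,-0.17,0,13,-48,-240,30],[-0.62,-0.17,0,13,-48,-240,30]]' 60; python3 -c "
from h import *
s=manip.observe();print(s['q'].round(2)); print(R.from_rotvec(s['tool_rot']).as_matrix().round(3))"
```

```text
clock: 16.58
ee_pos: [0.4965, 0.0529, 0.4629]
tool_rot: [1.572, 2.054, 0.516]
ft_force: [-0.2, -0.9, -0.8]
grip_width: 0.0423
grasp_force: 61.7
[-0.   -0.56  2.03 -0.    1.03 -0.26]
[[-0.209  0.776  0.595]
 [ 0.965  0.262 -0.002]
 [-0.157  0.574 -0.804]]
```

```bash
python3 -m crank '[[-0.12,-0.032,0,0,0,0,30],[-0.24,-0.065,0,0,0,0,30],[-0.36,-0.098,0,0,0,0,30],[-0.48,-0.13,0,0,0,0,30],[-0.55,-0.15,0,0,0,0,30],[-0.55,-0.15,0,0,0,0,30],[-0.55,-0.15,0,0,0,0,30]]' 60; python3 - <<'E'
from h import *
s=manip.observe();z=R.from_rotvec(s['tool_rot']).apply([0,0,1]);print(s['q'].round(2),np.abs(s['dq']).max(),'tilt',np.degrees(np.arccos(-z[2])),'mid',s['ee_pos']+.076*z)
cv2.imwrite('pics/a.png',np.vstack([grab_frame('wrist')[180:,:,::-1],cv2.resize(grab_frame('side')[100:280,200:440,::-1],(640,480),interpolation=cv2.INTER_CUBIC)[:340]]))
E
```

```text
clock: 17.45
ee_pos: [0.498, 0.0527, 0.4658]
tool_rot: [1.234, 1.613, 0.851]
ft_force: [0.3, -0.3, -1.6]
grip_width: 0.0423
grasp_force: 61.8
[-0.   -0.74  2.28 -0.    0.4  -0.26] 0.011683858191729986 tilt 69.35724800260058 mid [0.56916209 0.05253281 0.43901102]
```

View pics/a.png

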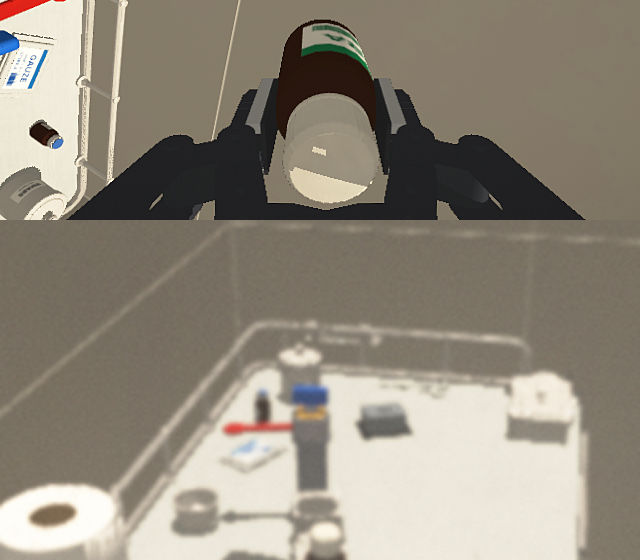

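The bottle is firmly held at a 69° tilt, its middle 0.44 m up. The key stands upright in the lock, with the bow at (310,395) over the brass, and the bar is off to the left. I'll hand it in.

```bash
python3 -m crank '[[0,0,0,0,0,0,30],[0,0,0,0,0,0,30]]' 60; python3 -c "
from station import manip
print(manip.close_job())"
```

```text
clock: 17.8
ee_pos: [0.4978, 0.0528, 0.4662]
tool_rot: [1.233, 1.611, 0.852]
ft_force: [-0.5, -0.2, -1.0]
grip_width: 0.0418
grasp_force: 61.8
the job is handed in; nothing more can be done
None
```

I handed the job in at 17.8 s: the key is in the lock, turned about a quarter turn with the red bar off the bottle, and the arm is holding the bottle still, tipped about 69° with its middle about 44 cm above the worktop; no verdict came back.

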